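# Hold a blank ready for the saw on a sawing board

### The job

Make the sawing board ready to trim the pale blank. Draw the red-handled stop pin out of the board and park it in the notch of the aluminium keeper on the fence, hanging by its handle; then bring the blank, lying flat, up against the fence with one end touching the blue stop block, and with one diagonal push press it firmly against the fence and down on the board together, as for sawing. Finish while holding it so, without letting go; do not crush it, and leave all the other things on the bench where they are.

Things in the scene. Friction and masses are not known exactly. Their poses are not given: they have to be found in the camera images.
- sawboard: Sawing board fixed to the bench, place and yaw vary: dark bed 200 (x) x 420 (y) x 25 mm, wooden fence on its far edge. Origin: centre of its underside. x: level, towards the fence; y: along it; z: up. Fence's front face: x = 70 mm. Three bores 11.5 mm wide, 15 mm deep at x = 45, y = -50, 0, 50 mm; the pin starts in the middle one.
- bed: The dark bed of the sawing board, 25 mm thick (same origin and axes as sawboard); fixed.
- fence: The pale fence of the sawing board (same origin and axes as sawboard): 30 mm thick in x from x = 70 to 100 mm, 420 mm long, from z = 25 to 75 mm; fixed. Two saw kerfs cross it at y = -30 and 30 mm.
- stop: Blue length stop block, rigid on the fence near its +y or -y end (it changes places with the keeper). Origin: at the fence's front face and bed top, middle of the block's width; axes as sawboard's. It reaches 45 mm in front of the fence, is 40 mm wide (faces at y = -20 and 20 mm) and 56 mm high; star knob over the fence, to 75 mm above the bed.
- notch (a point): Parking place in the keeper: an aluminium plate 5 mm thick, 50 mm wide, fixed over the fence at the end opposite the stop, reaching 55 mm in front of the fence, its top 80 mm above the bench. Slot 12.5 mm wide, 37 mm long, open on the side away from the fence (-x). This point: the parked pin's axis at the plate's top, 8 mm from the slot's closed end, 29 mm from its mouth. Axes as sawboard's.
- pin_grip (a point): Stop pin, 60 g: steel shank 10 mm thick, 48 mm long; on it a red cylindrical handle, 22 mm in diameter, 36 mm high. This point: centre of the handle, 18 mm above its underside, 66 mm above the pin's tip. z: along the pin, up. It stands loosely 15 mm deep in the bore. Parked, the handle's underside rests on the keeper's plate and the shank hangs through the slot.
- pin: The whole stop pin; origin at its lower tip, z along it towards the handle.
- blank_mid (a point): Pale wooden blank 45 (x) x 210 (y) x 30 (z) mm, about 0.2 kg; this point is its centre; y is its long axis, z up. It starts flat on the bed, in front of the pin, a little askew. It slides on the bed with friction of about 0.6.
- blank: The whole blank; origin in the centre of its underside, axes as blank_mid.
- tape: Bystander: yellow tape measure 70 x 62 x 34 mm, on the bench in front of the board.
- pencil: Bystander: red flat carpenter's pencil 177 mm long, 7 mm thick, on the bench in front of the board.
- square: Bystander: try square lying flat beside the board (+y side), stock 115 mm, blade 160 mm.
- saw: Bystander: tenon saw lying flat beside the board (-y side), 380 mm long, 100 mm wide, 24 mm thick.
- mug: Bystander: white mug 95 mm high, on the far part of the bench.
- glue: Bystander: white glue bottle 170 mm high, on the far part of the bench.
- plane: Bystander: block plane 160 mm long, 60 mm high, on the far part of the bench.
- offcut: Bystander: dark offcut 50 x 110 x 22 mm, lying on the bench on the +y side.
There are look-alikes about, which are no part of the job. Leave any pink or purple look-alike of the pin alone.

How it is judged (in metres and radians):
On the way:
1. the stop pin hangs in the keeper's notch by its handle, let go (horizontal distance between pin_grip and notch below 0.01 m and z of pin_grip in the frame of notch between 0.014 and 0.022 m and angle between pin_grip's own z axis and vertical below 0.15 rad and contact force between the fingers and pin below 0.1 N and linear speed of pin below 0.03 m/s), for 0.3 s.
At the end, for the whole second after the job is handed in: Pin hangs let go in the notch: axis within 10 mm of the parking point, handle within 4 mm of the plate. Blank still, flat, along the fence, end within 2.5 mm of the stop; fingers push it with over 5 N so that it bears on the fence with over 3 N and on the bed with over 5 N (all of step 1 and contact force between blank and fence above 3 N and contact force between blank and bed above 5 N and contact force between the fingers and blank above 5 N and angle between the y axis of blank_mid and the y axis of sawboard, either way round below 0.03 rad and angle between blank_mid's own z axis and vertical below 0.05 rad and x of blank_mid in the frame of sawboard between 0.044 and 0.05 m and z of blank_mid in the frame of sawboard between 0.037 and 0.043 m and y of blank_mid in the frame of sawboard between -0.1 and 0.1 m and y of blank_mid in the frame of stop between -0.1275 and 0.1275 m and linear speed of blank below 0.01 m/s); the arm keeps its last pose, push and grip.
It fails at once if the blank is crushed: the fingers press on it with over 70 N (contact force between the fingers and blank above 70 N).
It fails at once if another thing on the bench is moved by over 30 mm (distance of any of tape, pencil, square, saw, mug, glue, plane, offcut from where it was at the start of the episode above 0.03 m).
It also fails if it takes over 72 s, if anything falls off the work surface, if the arm or the gripper's body presses on something with over 40 N, if the wrist force passes 120 N, or if a joint passes its speed limit or range.

### The arm

A 6-joint arm with a two-finger parallel gripper is mounted at the origin on the work surface. World frame = base frame: x ahead of the robot, y to its left, z up, the work surface at z = 0. Lengths are in m, angles in degrees, forces in N, time in s.
With the tool pointing down it reaches from about 0.4 to 0.825 m from the base axis. Payload 7 kg.
Tool frame: the origin (TCP) lies between the finger pads; the fingertips stand 19 mm ahead of it and the grasp point (between the pads) is the TCP; x points along the fingers, y is the direction in which the jaws open and shut, and the axes are right-handed (so a half turn about x gives the same grasp; the last joint's range is limited). The gripper opens to 88 mm and grips with 3 to 60 N. Pads are 19 mm wide; open, the fingers measure 130 mm over their backs; the gripper's body (78 mm by 193 mm) begins 47 mm behind the grasp point.
Start: joints at [-50.644, 20.546, 0.682, 0, -70.136, -16.507], TCP at [0.262, -0.622, 0.246] pointing down, gripper open.
Joint ranges: [-176.03, 176.03], [-82.01, 121.73], [-58.28, 71.71], [-173.87, 95.51], [-174.79, -0.11], [-173.66, 173.66]. Speed limits (degrees/s): [136.94, 136.94, 172.46, 180, 180, 180].

### API

Orientations are given as [roll, pitch, yaw] about the fixed x, y, z axes, in that order (R = Rz(yaw) Ry(pitch) Rx(roll)).
In Python, from plant import r gives the robot as it stands.
- The arm moves only by the tool send_rows, never from a script. Its argument "plan" is a list of rows, each a list of 2 entries, a list of its own where there are three numbers: the shift along the tool's x, y, z scaled (see below), then the turn, a rotation vector about the tool's x, y, z scaled (see below). A call has exactly 5 rows; each row is the pose to reach, as a shift and turn from the pose measured when the call began, along the tool's axes at that moment; what a row does not reach only later rows make up. The controller multiplies each number of a shift by 0.15 m and each number of a turn by pi/4 rad. A row lasts 1/10 s, in which the tool goes at most 50 mm and 8.59 degrees, less where a joint would pass 70% of its speed; a pose out of reach is approached as far as the arm can. A call with a number of a shift or a turn outside -1 to 1 is refused whole. A call with a gripper value outside its range is refused whole. "jaw" is the opening, from -1 (shut) to 1 (fully open), so that 0 is half open, set as the call begins (left out, the last holds). The fingers move at their own pace and stop on an object; "force" is the grip in N (left out, the last holds). Time passes only in rows, so rows that repeat a pose let the fingers close, or fill a call up. It gives the time, the measured TCP pose, the force and the opening at its end, in the units of the state.
- r.get_state(): the state, without advancing time (a new reading comes with each control period).
- r.capture(name): name is "scene" or "side" or "wrist"; returns a dict with "color" (384x512x3 uint8, red, green, blue), "range_z" (384x512 float32, m along the optical axis (not along the pixel's ray), 0 where there is no reading), "mtx" (3x3 intrinsics, pixels), "pose" (4x4, takes a point from camera to world coordinates). Camera axes: x right, y down, z forward; pixel columns grow to the right and rows downward; lengths in m; the calibration is good to about 2 mm. A picture is of the moment at which its call begins.
- r.close_job(): hands the job in, once; it reports no verdict.
Trained networks look in a picture, given as the dict that the camera call returned (one of the last four; its "shot" number tells which), for a name from the list of things; names that differ only in an ending like _2 or _b are one class to them, and where a whole thing is asked for, a point or a joint stands for the part that bears it (a point fixed in the world has none). Each returns a list of dicts, best first, with "score" (0 to 1); they miss things now and then, are a little off and sometimes report something else, mostly with a low value. They report only what shows in the picture. A call takes as long as a camera call. They do not tell look-alikes from the thing itself.
- r.find_in(picture, target): "uv" ([column, row] in pixels, amid what is visible of it).
- r.trace(picture, target): "mask" (384x512 bool, what is visible of it) and "uv" ([column, row] in pixels, amid what is visible of it).
The state is a dict: "time_s": time; "joints": joint angles; "qd": joint speeds; "joint_torque": joint torques, N m; "tcp_pos": TCP position; "eef_rot": TCP orientation; "contact_force": force on the tool from outside, world axes, zero at the start; "moment": the same for the moment, N m; "gripper_width": finger opening in m.
Only numpy, scipy, OpenCV 4.12 (cv2) and the standard library are available. Lean on these libraries where they do the work, as an engineer would, in place of code of your own. Each camera call takes 0.05 s, during which the arm holds its last target. There are 200 camera calls.

## Working session

There is one attempt and no reset: what is moved stays moved. The work goes in short steps, Python scripts to look and compute and a tool call to move; the robot and the scene stay as the last step left them, time stands still between calls to the robot, and variables do not carry over. Pictures are saved under pics/ and viewed, about 8 in all and at most 12, crops included, and the job is handed in when it is done.

Besides the shell and the picture viewer there is one more tool, called after "Request:" by a JSON object that holds its "op" and its "data". send_rows: Moves the arm, as the interface text tells. Its arguments: {"type":"object","properties":{"plan":{"type":"array"},"jaw":{"type":"number"},"force":{"type":"number"}},"required":["plan"]}

```bash
mkdir -p pics; cat > h.py <<'E'
import numpy as np, cv2
from scipy.spatial.transform import Rotation as R
from plant import r
def world(p,mask=None):
    z=p["range_z"];v,u=np.mgrid[0:z.shape[0],0:z.shape[1]]
    K=p["mtx"];c=np.stack([(u-K[0,2])/K[0,0]*z,(v-K[1,2])/K[1,1]*z,z],-1)
    w=c@p["pose"][:3,:3].T+p["pose"][:3,3]; w[z<=0]=np.nan
    return w
def save(p,n,crop=None,s=1):
    im=p["color"][...,::-1]
    if crop: a,b,c,d=crop; im=im[b:d,a:c]
    cv2.imwrite(f"pics/{n}.png",cv2.resize(im,None,fx=s,fy=s,interpolation=cv2.INTER_CUBIC))
def toolpose():
    s=r.get_state(); return np.array(s["tcp_pos"]),R.from_euler("xyz",s["eef_rot"],degrees=True)
def rel(pos,rot):
    p,q=toolpose()
    return np.round(q.inv().apply(np.array(pos)-p)/0.15,3),np.round((q.inv()*rot).as_rotvec()/(np.pi/4),3)
E
cat > /tmp/a.py <<'E'
from h import *
ps={}
print(r.get_state())
for n in("scene","side"):
    p=r.capture(n); save(p,n+"0",s=1.5); w=world(p); np.savez(f"{n}0.npz",w=w,c=p["color"])
    print(n,p["pose"][:3,3].round(3))
    for t in("pin","pin_grip","blank","bed","fence","stop","sawboard","notch"):
        try:
            for d in r.trace(p,t)[:4]:
                m=d["mask"]; q=w[m]; print(t,round(d["score"],2),np.round(d["uv"]),m.sum(),np.nanmedian(q,0).round(3),np.nanpercentile(q,2,axis=0).round(3),np.nanpercentile(q,98,axis=0).round(3))
        except Exception as e: print(t,e)
E
PYTHONPATH=. python3 /tmp/a.py
```

```text
Traceback (most recent call last):
  File "h.py", line 1, in <module>
    import numpy as np, cv2
ModuleNotFoundError: No module named 'cv2'
```

```bash
cp /tmp/a.py a.py; python3 a.py
```

```text
{'time_s': 0.0, 'joints': array([-5.06432339e+01,  2.05901594e+01,  6.34616341e-01, -1.84305450e-02,
       -7.01335103e+01, -1.65057089e+01]), 'qd': array([-0.03845931, -0.07374143, -0.1481174 , -0.05067908, -0.11091843,
       -0.06799789]), 'joint_torque': array([ 7.97143207e-05, -5.82714200e+01,  2.93051541e+01,  6.99694142e+00,
        6.72103168e-03, -1.69092427e-04]), 'tcp_pos': array([ 0.26192074, -0.62164065,  0.24464875]), 'eef_rot': array([ 95.49732324,  89.90927626, 118.3421037 ]), 'contact_force': array([-0.53246715, -0.14035067,  0.30756132]), 'moment': array([0.01211118, 0.03072496, 0.00671714]), 'gripper_width': 0.08790963349858191}
scene [ 1.48  -0.066  0.653]
pin 0.72 [247. 224.] 133 [ 0.724 -0.     0.069] [ 0.711 -0.01   0.025] [0.729 0.009 0.085]
pin 0.5 [273. 219.] 159 [0.715 0.069 0.064] [0.699 0.06  0.009] [0.721 0.081 0.084]
pin_grip 0.74 [248. 225.] 123 [ 0.724 -0.     0.06 ] [ 0.713 -0.007  0.008] [0.729 0.006 0.084]
pin_grip 0.5 [273. 220.] 187 [0.714 0.069 0.058] [ 0.645  0.06  -0.002] [0.721 0.088 0.084]
pin_grip 0.32 [226. 183.] 997 [ 0.508 -0.044  0.052
[... 1321 characters left out ...]
] [ 0.586 -0.032  0.025] [ 0.607 -0.012  0.096]
blank 0.79 [218. 246.] 1792 [ 0.489 -0.056  0.055] [ 0.461 -0.142  0.025] [0.512 0.062 0.057]
blank 0.59 [226. 138.] 542 [0.52  0.379 0.021] [0.465 0.362 0.002] [0.57  0.415 0.025]
bed 0.96 [242. 264.] 8906 [ 0.545 -0.088  0.025] [ 0.451 -0.235  0.008] [0.626 0.17  0.028]
stop 0.96 [262. 171.] 614 [0.597 0.151 0.08 ] [0.563 0.141 0.031] [0.642 0.181 0.101]
stop 0.57 [353. 321.] 1646 [ 0.742 -0.265  0.111] [ 0.722 -0.283  0.011] [ 0.776 -0.232  0.171]
sawboard 0.82 [248. 258.] 10647 [ 0.56  -0.079  0.025] [ 0.453 -0.233  0.015] [0.652 0.166 0.076]
sawboard 0.66 [351. 319.] 1634 [ 0.743 -0.265  0.112] [ 0.722 -0.283  0.01 ] [ 0.776 -0.232  0.171]
```

View pics/side0.png

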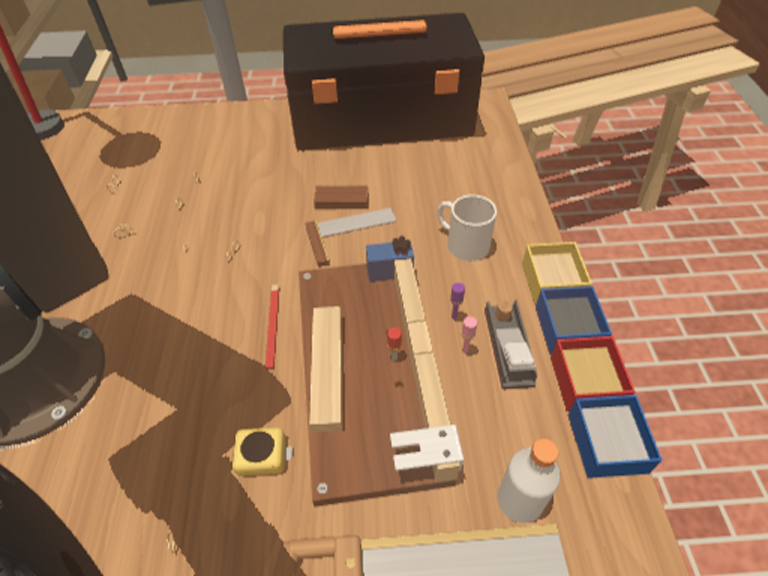

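View pics/scene0.png

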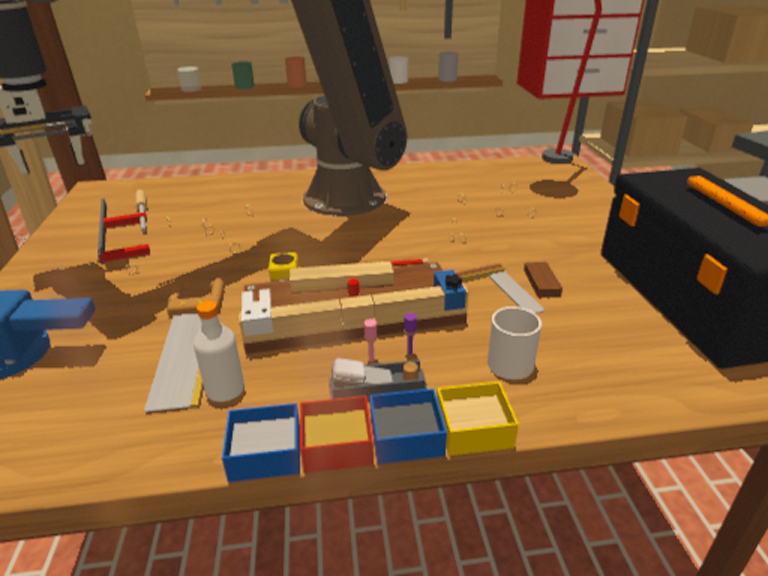

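```bash
cat > b.py <<'E'
from h import *
for n in("scene","side"):
    w=np.load(n+"0.npz")["w"]; x,y,z=w[...,0],w[...,1],w[...,2]
    ok=(x>.42)&(x<.72)&(y>-.26)&(y<.2)
    f=w[ok&(z>.070)&(z<.0775)&(x>.60)&(y>-.15)&(y<.12)]
    # edges of fence top per y bin
    ys=np.arange(-.14,.115,.02); lo=[];hi=[]
    for a in ys:
        q=f[(f[:,1]>a)&(f[:,1]<a+.02)]
        lo.append(np.percentile(q[:,0],3) if len(q)>5 else np.nan); hi.append(np.percentile(q[:,0],97) if len(q)>5 else np.nan)
    lo=np.array(lo);hi=np.array(hi);k=np.isfinite(lo)
    print(n,len(f),"front",np.polyfit(ys[k]+.01,lo[k],1),"back",np.polyfit(ys[k]+.01,hi[k],1),lo.round(3))
    b=w[ok&(z>.018)&(z<.085)][:,:2]
    rc=cv2.minAreaRect((b*1000).astype(np.float32)); print("rect",rc)
    bl=w[ok&(z>.050)&(z<.060)&(x<.55)&(y<.13)][:,:2]
    print("blank",len(bl),cv2.minAreaRect((bl*1000).astype(np.float32)))
    kp=w[ok&(z>.078)&(z<.083)&(y<-.14)][:,:2]
    print("keeper",len(kp),cv2.minAreaRect((kp*1000).astype(np.float32)))
    st=w[ok&(z>.070)&(z<.085)&(y>.125)][:,:2]
    print("stop",len(st),cv2.minAreaRect((st*1000).astype(np.float32)))
p,q=toolpose(); print(q.as_matrix().round(3))
E
python3 b.py
```

```text
scene 728 front [-0.0704578   0.61898543] back [0.05513935 0.66052081] [0.631 0.63  0.629 0.627 0.627 0.603 0.604 0.623 0.619 0.618 0.616 0.616
 0.614]
rect ((572.5499267578125, -23.024200439453125), (439.09271240234375, 292.0550537109375), 87.17670440673828)
blank 559 ((489.56402587890625, -35.981407165527344), (209.28982543945312, 52.25737762451172), 89.31861877441406)
keeper 259 ((625.1150512695312, -196.70425415039062), (91.56694793701172, 48.97361373901367), 4.652691841125488)
stop 248 ((603.373291015625, 159.43017578125), (68.62789154052734, 82.96849060058594), 89.83091735839844)
side 1286 front [-0.06937348  0.61917356] back [0.05638735 0.6653099 ] [0.63  0.628 0.627 0.626 0.624 0.607 0.621 0.62  0.618 0.617 0.615 0.614
 0.612]
rect ((572.6969604492188, -29.371978759765625), (431.96929931640625, 292.0918273925781), 86.95452117919922)
blank 1526 ((488.2006530761719, -37.20393371582031), (210.8453369140625, 44.8194580078125), 89.17285919189453)
keeper 920 ((623.2203369140625, -183.43841552734375), (89.82173156738281, 82.3667221069336), 4.696951866149902)
stop 401 ((601.6107177734375, 156.6566925048828), (50.511138916015625, 86.70431518554688), 72.1667251586914)
[[-0.    -0.388  0.922]
 [ 0.     0.922  0.388]
 [-1.     0.    -0.   ]]
```

Request:
{"op": "send_rows", "data": {"plan": [[[0,0.17,0.22],[0,0,0]],[[0,0.35,0.45],[0,0,0]],[[0,0.52,0.67],[0,0,0]],[[0,0.69,0.89],[0,0,0]],[[0,0.69,0.89],[0,0,0]]], "jaw": 1}}

```text
time_s: 1.4
tcp_pos: [0.3469, -0.4716, 0.2463]
eef_rot: [-28.3, 89.9, -5.2]
contact_force: [0.5, -1.3, 0.5]
gripper_width: 0.0874
```

Request:
{"op": "send_rows", "data": {"plan": [[[0,0.17,0.22],[0,0,0]],[[0,0.35,0.45],[0,0,0]],[[0,0.52,0.67],[0,0,0]],[[0,0.69,0.89],[0,0,0]],[[0,0.69,0.89],[0,0,0]]]}}

```text
time_s: 1.9
tcp_pos: [0.4311, -0.3212, 0.2469]
eef_rot: [-25.3, 89.8, -2.1]
contact_force: [-0.2, -0.2, 0.2]
gripper_width: 0.0875
```

Request:
{"op": "send_rows", "data": {"plan": [[[0,0.17,0.22],[0.1,0,0]],[[0,0.35,0.45],[0.2,0,0]],[[0,0.52,0.67],[0.3,0,0]],[[0,0.69,0.89],[0.4,0,0]],[[0,0.69,0.89],[0.4,0,0]]]}}

```text
time_s: 2.4
tcp_pos: [0.5149, -0.1707, 0.2471]
eef_rot: [-4.0, 89.8, 1.3]
contact_force: [-0.4, -0.7, -0.2]
gripper_width: 0.0875
```

```bash
cat > c.py <<'E'
from h import *
p=r.capture("wrist"); save(p,"w1",s=1.5); w=world(p); np.savez("w1.npz",w=w,c=p["color"])
print(p["pose"].round(3))
for t in("pin","pin_grip","blank","notch","stop","fence"):
    for d in r.trace(p,t)[:2]:
        m=d["mask"]; q=w[m]; print(t,round(d["score"],2),np.round(d["uv"]),m.sum(),np.nanmedian(q,0).round(4),np.nanpercentile(q,2,axis=0).round(3),np.nanpercentile(q,98,axis=0).round(3))
E
python3 c.py
```

```text
[[-0.093  0.946  0.309  0.43 ]
 [ 0.996  0.088  0.029 -0.179]
 [-0.     0.311 -0.951  0.385]
 [ 0.     0.     0.     1.   ]]
pin 0.53 [352. 307.] 38 [ 0.7097 -0.0092  0.0568] [ 0.707 -0.011  0.049] [ 0.715 -0.007  0.064]
pin 0.5 [368. 242.] 164 [ 0.5849 -0.019   0.0749] [ 0.498 -0.113  0.024] [0.604 0.009 0.246]
pin_grip 0.59 [353. 311.] 55 [ 0.7103 -0.009   0.0551] [ 0.707 -0.011  0.037] [ 0.717 -0.004  0.065]
pin_grip 0.49 [374. 240.] 139 [ 0.5848 -0.0192  0.0789] [ 0.497 -0.111  0.025] [0.617 0.02  0.259]
blank 0.93 [365. 161.] 6288 [ 0.4852 -0.0399  0.0543] [ 0.465 -0.14   0.032] [0.509 0.063 0.056]
notch 0.69 [226. 244.] 1392 [ 0.6073 -0.1991  0.0792] [ 0.578 -0.225  0.024] [ 0.635 -0.174  0.081]
notch 0.57 [363. 161.] 6359 [ 0.485  -0.04    0.0542] [ 0.464 -0.14   0.03 ] [0.509 0.063 0.056]
stop 0.8 [488. 224.] 465 [0.5618 0.1528 0.0433] [0.56  0.141 0.028] [0.582 0.176 0.074]
fence 0.82 [289. 252.] 1654 [ 0.6276 -0.1196  0.0525] [ 0.617 -0.204  0.026] [0.634 0.021 0.075]
fence 0.56 [142. 157.] 9538 [ 0.517  -0.3347  0.0169] [ 0.413 -0.382  0.005] [ 0.747 -0.286  0.024]
```

View pics/w1.png

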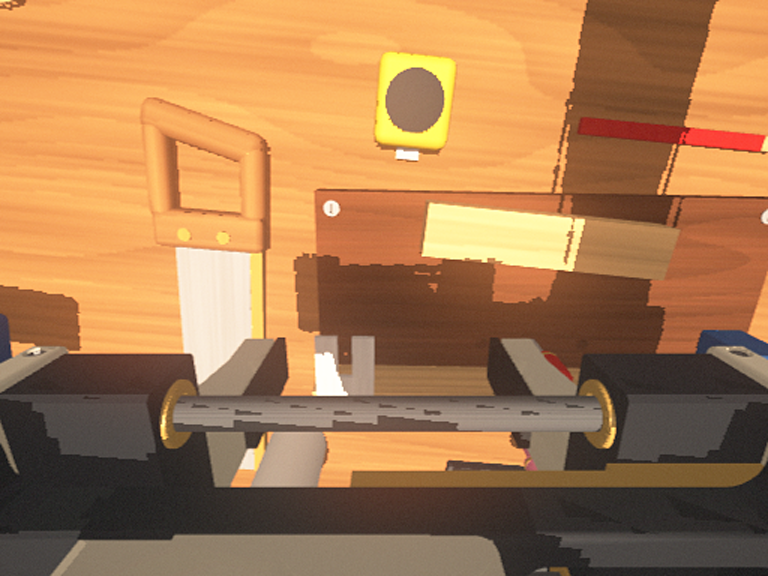

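```bash
cat > d.py <<'E'
from h import *
psi=np.radians(4.5);ex=np.array([np.cos(psi),np.sin(psi)]);ey=np.array([-ex[1],ex[0]])
for n in("scene0","side0","w1"):
    d=np.load(n+".npz");w=d["w"];c=d["c"].astype(int);x,y,z=w[...,0],w[...,1],w[...,2]
    X=w[...,:2]@ex;Y=w[...,:2]@ey
    k=(z>.077)&(z<.084)&(y<-.14)&(y>-.25)&(x>.56)&(x<.70)&(c.min(-1)>100)
    if n=='w1':k=(z>.077)&(z<.084)&(y<-.14)&(y>-.25)&(x>.56)&(x<.70)
    f=k&(X<np.nanpercentile(X[k],2)+.025)
    h=np.histogram(Y[f],np.arange(-.27,-.2,.002)) if f.any() else None
    print(n,k.sum(),"X",np.percentile(X[k],[1,3,97,99]).round(4),"Y",np.percentile(Y[k],[1,3,97,99]).round(4))
    print([(round(b,3),a) for a,b in zip(*np.histogram(Y[f],np.arange(-.28,-.19,.003)))if 1])
    fr=(z>.03)&(z<.07)&(y<.1)&(y>-.14)&(X>.59)&(X<.63)&(c[...,0]>120)
    print("front face X",np.nanmedian(X[(z>.035)&(z<.065)&(y<-.05)&(y>-.14)&(X>.59)&(X<.64)]).round(4), np.nanmedian(X[(z>.035)&(z<.065)&(y<.12)&(y>.02)&(X>.59)&(X<.64)]).round(4))
    s=(z>.035)&(z<.078)&(y>.12)&(y<.2)&(x<.605)&(x>.55)&(c[...,2]>c[...,0]+20)
    if s.any(): print("stop X",np.percentile(X[s],[1,3,50]).round(4),"Y",np.percentile(Y[s],[1,3,50,97,99]).round(4))
    rd=(c[...,0]>110)&(c[...,1]<75)&(c[...,2]<75)&(z>.055)&(z<.1)&(x>.56)&(x<.63)&(y<.02)&(y>-.06)
    if rd.any():
        t=rd&(z>.092); print("red",rd.sum(),t.sum(),w[rd].min(0).round(4),w[rd].max(0).round(4),"top",(w[t].min(0).round(4),w[t].max(0).round(4)) if t.any() else 0)
    bl=(z>.050)&(z<.060)&(x<.55)&(x>.44)&(y<.13)&(y>-.2); print("blank",cv2.minAreaRect((w[bl][:,:2]*1000).astype(np.float32)))
E
python3 d.py
```

```text
scene0 314 X [0.5637 0.5657 0.6513 0.6529] Y [-0.2697 -0.2695 -0.2218 -0.2208]
[(np.float64(-0.28), np.int64(0)), (np.float64(-0.277), np.int64(0)), (np.float64(-0.274), np.int64(0)), (np.float64(-0.271), np.int64(6)), (np.float64(-0.268), np.int64(6)), (np.float64(-0.265), np.int64(5)), (np.float64(-0.262), np.int64(7)), (np.float64(-0.259), np.int64(9)), (np.float64(-0.256), np.int64(5)), (np.float64(-0.253), np.int64(0)), (np.float64(-0.25), np.int64(0)), (np.float64(-0.247), np.int64(0)), (np.float64(-0.244), np.int64(0)), (np.float64(-0.241), np.int64(0)), (np.float64(-0.238), np.int64(5)), (np.float64(-0.235), np.int64(5)), (np.float64(-0.232), np.int64(6)), (np.float64(-0.229), np.int64(8)), (np.float64(-0.226), np.int64(6)), (np.float64(-0.223), np.int64(4)), (np.float64(-0.22), np.int64(0)), (np.float64(-0.217), np.int64(0)), (np.float64(-0.214), np.int64(0)), (np.float64(-0.211), np.int64(0)), (np.float64(-0.208), np.int64(0)), (np.float64(-0.205), np.int64(0)), (np.float64(-0.202), np.int64(0)), (np.float64(-0.199), np.int64(0)), (np.float64(-0.196), np.int64(0)), (np.floa
[... 2575 characters left out ...]
0.226), np.int64(38)), (np.float64(-0.223), np.int64(37)), (np.float64(-0.22), np.int64(0)), (np.float64(-0.217), np.int64(0)), (np.float64(-0.214), np.int64(0)), (np.float64(-0.211), np.int64(0)), (np.float64(-0.208), np.int64(0)), (np.float64(-0.205), np.int64(0)), (np.float64(-0.202), np.int64(0)), (np.float64(-0.199), np.int64(0)), (np.float64(-0.196), np.int64(0)), (np.float64(-0.193), np.int64(0))]
front face X 0.6163 0.6166
stop X [0.5713 0.5714 0.5721] Y [0.0959 0.0964 0.1129 0.1306 0.1318]
red 108 25 [ 0.5835 -0.0253  0.0583] [ 0.5923 -0.0106  0.0943] top (array([ 0.5837, -0.0211,  0.0923]), array([ 0.5923, -0.0106,  0.0943]))
blank ((487.46319580078125, -36.704833984375), (210.0643768310547, 45.34694290161133), 89.46060943603516)
  return np.nanmean(a, axis, out=out, keepdims=keepdims)
```

Request:
{"op": "send_rows", "data": {"plan": [[[0.06,0.25,0.05],[0.005,0,0]],[[0.13,0.5,0.1],[0.01,0,0]],[[0.2,0.75,0.15],[0.018,0,0]],[[0.27,0.99,0.21],[0.018,0,0]],[[0.27,0.99,0.21],[0.018,0,0]]]}}

```text
time_s: 3.25
tcp_pos: [0.5303, -0.0214, 0.2054]
eef_rot: [-6.3, 89.9, -1.8]
contact_force: [-0.3, 0.2, 1.1]
gripper_width: 0.0873
```

```bash
cat > e.py <<'E'
from h import *
psi=np.radians(4.5);ex=np.array([np.cos(psi),np.sin(psi)]);ey=np.array([-ex[1],ex[0]])
p=r.capture("wrist"); save(p,"w2",(150,120,400,320),3); w=world(p)
x,y,z=w[...,0],w[...,1],w[...,2];c=p["color"].astype(int);X=w[...,:2]@ex;Y=w[...,:2]@ey
print(p["pose"].round(4))
for d in r.trace(p,"pin")[:2]: print(d["score"],d["uv"],np.nanmedian(w[d["mask"]],0))
rd=(c[...,0]>1.8*c[...,1])&(c[...,0]>1.8*c[...,2])&(z>.055)&(z<.1)&(x>.56)&(x<.63)&(y<.02)&(y>-.06)
t=rd&(z>.091); print(rd.sum(),t.sum(),"X",X[t].min(),X[t].max(),"Y",Y[t].min(),Y[t].max(),"allY",Y[rd].min(),Y[rd].max(),X[rd].min())
f=(z>.035)&(z<.065)&(X>.6)&(X<.635)
for a in(-.12,-.08,.0,.04,.07):
    q=f&(Y>a)&(Y<a+.03); print(a,q.sum(),np.nanmedian(X[q]))
# bed extents
b=(z>.018)&(z<.03); print("bedX",np.nanpercentile(X[b],[.5,1,99]))
s=(z>.035)&(z<.078)&(Y>.09)&(Y<.15)&(x<.605)&(x>.55)
if s.any(): print("stop",s.sum(),np.percentile(Y[s],[1,5,50]))
bl=(z>.050)&(z<.060)&(x<.55)&(x>.44)&(y<.13)&(y>-.2); print("blank",cv2.minAreaRect((w[bl][:,:2]*1000).astype(np.float32)))
print(toolpose()[0],toolpose()[1].as_matrix().round(4))
E
python3 e.py
```

```text
[[-0.0791  0.9482  0.3077  0.4457]
 [ 0.9969  0.0753  0.0244 -0.0283]
 [ 0.      0.3086 -0.9512  0.3437]
 [ 0.      0.      0.      1.    ]]
0.74 [312.4, 306.7] [0.70234126 0.06860643 0.03961406]
0.56 [253.9, 243.9] [ 0.59017381 -0.0195647   0.08605813]
503 282 X 0.5808365811437778 0.6013308257846114 Y -0.07586085269266528 -0.05671315754675775 allY -0.07762477912256369 -0.05497573133101198 0.580279672968388
-0.12 308 0.6165576004794335
-0.08 70 0.6166446876468161
0.0 209 0.6168086478943003
0.04 0 nan
0.07 138 0.6165058469382743
bedX [0.37395463 0.3994897  0.61664406]
stop 858 [0.09599932 0.09622408 0.102339  ]
blank ((487.5621643066406, -36.85352325439453), (210.10032653808594, 45.20255661010742), 89.4616470336914)
[ 0.530279   -0.02365196  0.20649047] [[ 2.20e-03 -7.76e-02  9.97e-01]
 [-4.00e-04  9.97e-01  7.76e-02]
 [-1.00e+00 -6.00e-04  2.20e-03]]
  return np.nanmean(a, axis, out=out, keepdims=keepdims)
```

View pics/w2.png

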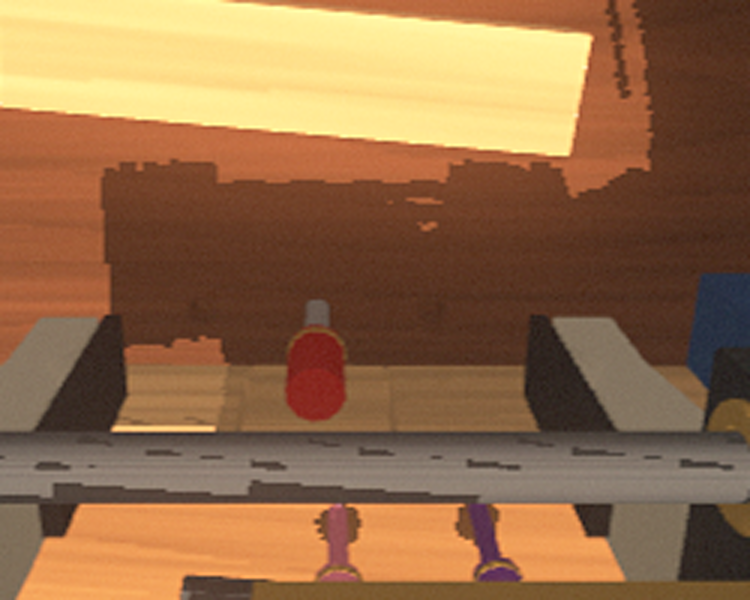

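Request:
{"op": "send_rows", "data": {"plan": [[[0,-0.01,0.25],[0,0,0]],[[0.1,-0.01,0.43],[0,0,0]],[[0.35,-0.013,0.43],[0,0,0]],[[0.6,-0.013,0.43],[0,0,0]],[[0.6,-0.013,0.43],[0,0,0]]]}}

```text
time_s: 3.85
tcp_pos: [0.5916, -0.0229, 0.1121]
eef_rot: [-168.3, 89.6, -164.0]
contact_force: [-1.0, -0.6, -0.4]
gripper_width: 0.0881
```

```bash
cat >> h.py <<'E'
psi=np.radians(4.5);ex=np.array([np.cos(psi),np.sin(psi)]);ey=np.array([-ex[1],ex[0]])
def where():
    s=[r.get_state() for _ in range(1)][0]; p=np.array(s["tcp_pos"]);q=R.from_euler("xyz",s["eef_rot"],degrees=True)
    print("t",s["time_s"],"XYZ",(p[:2]@ex).round(4),(p[:2]@ey).round(4),p[2].round(4),"R",q.as_matrix().round(3).tolist(),"F",np.round(s["contact_force"],1),"w",s["gripper_width"],"j",np.round(s["joints"],0))
E
python3 -c "from h import *;where()"
```

```text
t 3.85 XYZ 0.588 -0.0692 0.1121 R [[-0.006, -0.075, 0.997], [-0.002, 0.997, 0.075], [-1.0, -0.001, -0.007]] F [-1.  -0.6 -0.4] w 0.08813498780813574 j [  17.   20.  -20.   -0.  -51. -102.]
```

Request:
{"op": "send_rows", "data": {"plan": [[[0.06,0.02,0.023],[0,0,0]],[[0.12,0.02,0.023],[0,0,0]],[[0.18,0.02,0.023],[0,0,0]],[[0.18,0.02,0.023],[0,0,0]],[[0.18,0.02,0.023],[0,0,0]]]}}

```text
time_s: 4.35
tcp_pos: [0.5949, -0.0196, 0.0856]
eef_rot: [-166.5, 89.7, -162.2]
contact_force: [-0.1, 0.4, -0.2]
gripper_width: 0.0875
```

Request:
{"op": "send_rows", "data": {"plan": [[[0,0,0],[0,0,0]],[[0,0,0],[0,0,0]],[[0,0,0],[0,0,0]],[[0,0,0],[0,0,0]],[[0,0,0],[0,0,0]]], "jaw": -1, "force": 20}}

```text
time_s: 4.85
tcp_pos: [0.5949, -0.0196, 0.0857]
eef_rot: [-166.4, 89.7, -162.1]
contact_force: [0.7, 0.6, 0.4]
gripper_width: 0.0532
```

```bash
python3 -c "from h import *;where()"
```

```text
t 4.85 XYZ 0.5916 -0.0662 0.0857 R [[-0.006, -0.075, 0.997], [-0.002, 0.997, 0.075], [-1.0, -0.001, -0.006]] F [0.7 0.6 0.4] w 0.053154989399049495 j [  17.   22.  -21.    0.  -48. -103.]
```

Still closing; wait, then lift (in the same batch, slowly).

Request:
{"op": "send_rows", "data": {"plan": [[[0,0,0],[0,0,0]],[[0,0,0],[0,0,0]],[[0,0,0],[0,0,0]],[[0,0,0],[0,0,0]],[[0,0,0],[0,0,0]]]}}

```text
time_s: 5.35
tcp_pos: [0.595, -0.0196, 0.0856]
eef_rot: [-166.3, 89.7, -162.0]
contact_force: [-0.3, 0.5, -0.3]
gripper_width: 0.0215
```

Request:
{"op": "send_rows", "data": {"plan": [[[0,0,0],[0,0,0]],[[0,0,0],[0,0,0]],[[-0.05,0,0],[0,0,0]],[[-0.1,0,0],[0,0,0]],[[-0.15,0,0],[0,0,0]]]}}

```text
time_s: 5.85
tcp_pos: [0.5953, -0.0195, 0.1091]
eef_rot: [-165.1, 89.7, -160.8]
contact_force: [0.1, 0.2, -0.1]
gripper_width: 0.0214
```

```bash
python3 -c "from h import *;where()"
```

```text
t 5.85 XYZ 0.5919 -0.0662 0.1091 R [[-0.005, -0.075, 0.997], [-0.002, 0.997, 0.075], [-1.0, -0.001, -0.005]] F [ 0.1  0.2 -0.1] w 0.02140176340436354 j [  17.   20.  -19.    0.  -51. -103.]
```

Request:
{"op": "send_rows", "data": {"plan": [[[-0.27,0,0],[0,0,0]],[[-0.27,-0.25,-0.15],[0,0,0]],[[-0.27,-0.5,-0.34],[0,0,0]],[[-0.27,-0.75,-0.34],[0,0,0]],[[-0.27,-0.95,-0.34],[0,0,0]]]}}

```text
time_s: 6.35
tcp_pos: [0.5548, -0.167, 0.1515]
eef_rot: [-156.3, 89.8, -152.0]
contact_force: [0.5, 0.4, 0.1]
gripper_width: 0.0214
```

Request:
{"op": "send_rows", "data": {"plan": [[[0,-0.15,0],[0,0,0]],[[0,-0.25,0],[0,0,0]],[[0,-0.25,0],[0,0,0]],[[0,-0.25,0],[0,0,0]],[[0,-0.25,0],[0,0,0]]]}}

```text
time_s: 6.85
tcp_pos: [0.5577, -0.2036, 0.1516]
eef_rot: [-158.7, 89.8, -154.3]
contact_force: [0.2, 0.2, -1.7]
gripper_width: 0.0214
```

```bash
python3 -c "
from h import *
where()
p=r.capture('side');save(p,'s1',(190,200,370,340),4)
p=r.capture('wrist');w=world(p);c=p['color'].astype(int);save(p,'w3',(120,120,420,340),2.5)
"
```

```text
t 6.85 XYZ 0.54 -0.2468 0.1516 R [[-0.003, -0.076, 0.997], [-0.002, 0.997, 0.076], [-1.0, -0.001, -0.004]] F [ 0.2  0.2 -1.7] w 0.02143198573821187 j [ -1.  17. -17.   0. -56. -85.]
```

View pics/s1.png

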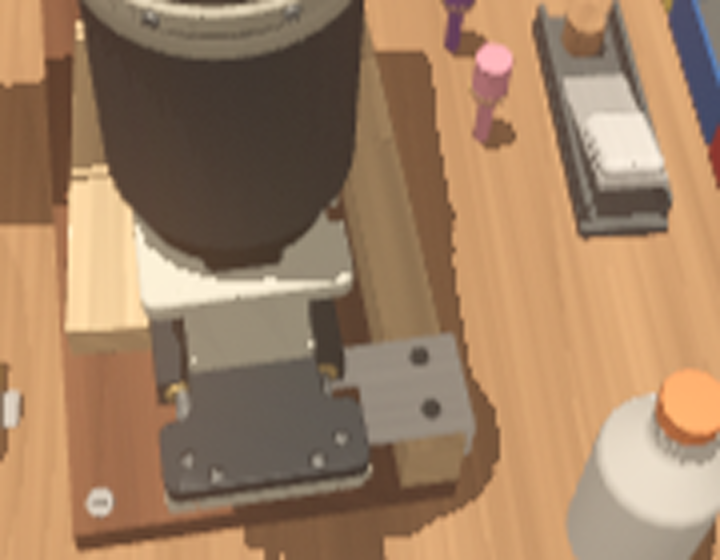

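Request:
{"op": "send_rows", "data": {"plan": [[[0.13,0.005,0],[0,0,0]],[[0.26,0.005,0],[0,0,0]],[[0.26,0.005,0],[0,0,0]],[[0.26,0.005,0.05],[0,0,0]],[[0.26,0.005,0.1],[0,0,0]]]}}

```text
time_s: 7.45
tcp_pos: [0.574, -0.2016, 0.1139]
eef_rot: [-129.7, 89.8, -125.3]
contact_force: [-0.6, -1.1, -0.2]
gripper_width: 0.0217
```

```bash
python3 -c "
from h import *
where()
p=r.capture('wrist');w=world(p);save(p,'w4',(120,120,420,340),2.5)
X=w[...,:2]@ex;Y=w[...,:2]@ey;z=w[...,2]
k=(z>.077)&(z<.084)&(Y>-.29)&(Y<-.2)&(X<.60)&(X>.55)
print(k.sum(),np.percentile(Y[k],[1,99]) if k.any() else 0)
"
```

```text
t 7.45 XYZ 0.5564 -0.246 0.1139 R [[-0.002, -0.077, 0.997], [-0.002, 0.997, 0.077], [-1.0, -0.002, -0.002]] F [-0.6 -1.1 -0.2] w 0.021688357725168087 j [ -1.  21. -18.   0. -52. -85.]
1 [-0.25774753 -0.25774753]
```

View pics/w4.png

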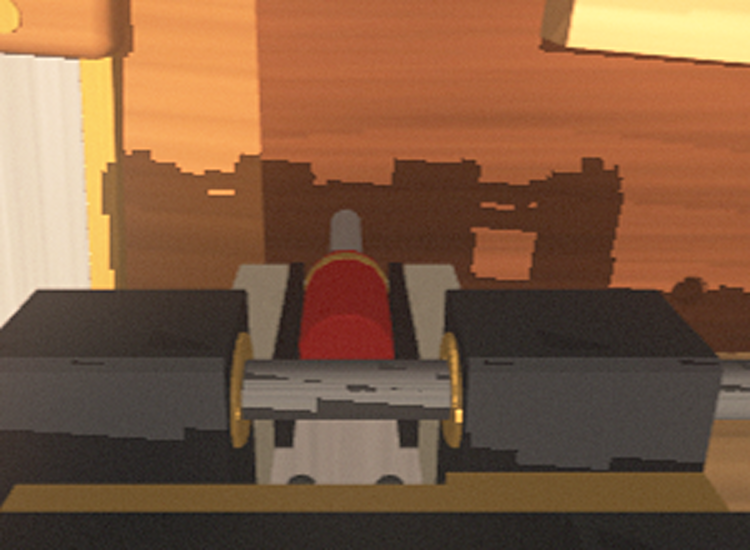

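Request:
{"op": "send_rows", "data": {"plan": [[[0,0,0.05],[0,0,0]],[[0,0,0.1],[0,0,0]],[[0,0,0.15],[0,0,0]],[[0,0,0.2],[0,0,0]],[[0,0,0.23],[0,0,0]]]}}

```text
time_s: 8.0
tcp_pos: [0.6105, -0.1989, 0.1138]
eef_rot: [-110.3, 89.8, -105.9]
contact_force: [-2.0, -0.0, 1.1]
gripper_width: 0.0215
```

```bash
python3 -c "from h import *;where()"
```

```text
t 8.0 XYZ 0.593 -0.2462 0.1138 R [[-0.001, -0.077, 0.997], [-0.003, 0.997, 0.077], [-1.0, -0.002, -0.001]] F [-2.  -0.   1.1] w 0.02148397083863659 j [ -1.  24. -13.   0. -53. -85.]
```

Request:
{"op": "send_rows", "data": {"plan": [[[0.015,0,-0.01],[0,0,0]],[[0.03,0,-0.01],[0,0,0]],[[0.038,0,-0.01],[0,0,0]],[[0.038,0,-0.01],[0,0,0]],[[0.038,0,-0.01],[0,0,0]]]}}

```text
time_s: 8.5
tcp_pos: [0.6089, -0.199, 0.1081]
eef_rot: [-110.2, 89.8, -105.8]
contact_force: [-0.5, -0.9, -0.8]
gripper_width: 0.0214
```

Request:
{"op": "send_rows", "data": {"plan": [[[0,0,0],[0,0,0]],[[0,0,0],[0,0,0]],[[0,0,0],[0,0,0]],[[0,0,0],[0,0,0]],[[0,0,0],[0,0,0]]], "jaw": 0.2}}

```text
time_s: 9.0
tcp_pos: [0.609, -0.199, 0.1082]
eef_rot: [-105.6, 89.9, -101.1]
contact_force: [-0.6, 0.4, -0.7]
gripper_width: 0.0515
```

Request:
{"op": "send_rows", "data": {"plan": [[[0,0,0],[0,0,0]],[[-0.05,0,0],[0,0,0]],[[-0.2,0,0],[0,0,0]],[[-0.4,0,0],[0,0,0]],[[-0.6,0,0],[0,0,0]]]}}

```text
time_s: 9.5
tcp_pos: [0.6088, -0.1989, 0.1995]
eef_rot: [-114.9, 89.8, -110.4]
contact_force: [0.7, -0.4, 0.2]
gripper_width: 0.0527
```

```bash
cat > f.py <<'E'
from h import *
where()
p=r.capture("side");save(p,"s2",(190,200,370,340),4);w=world(p);c=p["color"].astype(int);X=w[...,:2]@ex;Y=w[...,:2]@ey;z=w[...,2]
rd=(c[...,0]>1.8*c[...,1])&(c[...,0]>1.8*c[...,2])&(z>.07)&(z<.15)&(abs(Y+.246)<.04)&(abs(X-.59)<.05)
print(rd.sum()); 
if rd.any():
    print(X[rd].min(),X[rd].max(),Y[rd].min(),Y[rd].max(),z[rd].min(),z[rd].max())
    t=rd&(z>.112);print(t.sum(), X[t].min(),X[t].max(),Y[t].min(),Y[t].max())
E
python3 f.py
```

```text
t 9.5 XYZ 0.5913 -0.246 0.1995 R [[-0.001, -0.077, 0.997], [-0.003, 0.997, 0.077], [-1.0, -0.003, -0.001]] F [ 0.7 -0.4  0.2] w 0.05268000803139499 j [ -1.  19.  -8.   0. -63. -85.]
0
```

Request:
{"op": "send_rows", "data": {"plan": [[[0,0.14,-0.09],[-0.18,0,0]],[[0,0.28,-0.18],[-0.37,0,0]],[[0,0.43,-0.27],[-0.56,0,0]],[[0,0.57,-0.36],[-0.75,0,0]],[[0,0.57,-0.36],[-0.94,0,0]]], "jaw": 1}}

```text
time_s: 10.05
tcp_pos: [0.5494, -0.1169, 0.2059]
eef_rot: [-75.4, 89.5, -28.2]
contact_force: [0.5, -0.1, 0.6]
gripper_width: 0.0852
```

```bash
cat >> h.py <<'E'
def down(yaw): # tool z along yaw (deg), x down
    a=np.radians(yaw); tz=np.array([np.cos(a),np.sin(a),0]); tx=np.array([0,0,-1.]); return R.from_matrix(np.stack([tx,np.cross(tz,tx),tz],1))
def goal(X,Y,z,yaw): 
    q=X*ex+Y*ey; print(*rel([q[0],q[1],z],down(yaw)))
E
sed -i 's/^where()/where();goal(.483,-.075,.14,89.5)/' f.py; python3 f.py
```

```text
t 10.05 XYZ 0.5385 -0.1597 0.2059 R [[0.008, -0.734, 0.679], [-0.004, 0.679, 0.734], [-1.0, -0.008, 0.002]] F [ 0.5 -0.1  0.6] w 0.08517361371471735 j [  8.  11. -18.   0. -61. -51.]
[0.434 0.669 0.11 ] [-0.939 -0.001  0.011]
137
0.5824578509643661 0.6025264389133497 -0.25733271634985516 -0.23547890463842683 0.09220836030308 0.11849242586477426
95 0.5829499704343943 0.6025264389133497 -0.25659999471164485 -0.23547890463842683
```

Request:
{"op": "send_rows", "data": {"plan": [[[0.09,0.15,0.02],[-0.18,0,0]],[[0.18,0.3,0.05],[-0.37,0,0]],[[0.27,0.45,0.08],[-0.56,0,0]],[[0.36,0.6,0.1],[-0.75,0,0]],[[0.43,0.67,0.11],[-0.94,0,0.01]]]}}

```text
time_s: 10.6
tcp_pos: [0.4864, -0.0374, 0.1403]
eef_rot: [-142.4, 89.9, -52.5]
contact_force: [0.2, -0.4, -0.1]
gripper_width: 0.0879
```

```bash
python3 -c "
from h import *
where();goal(.483,-.075,.051,89.5)"
```

```text
t 10.6 XYZ 0.482 -0.0755 0.1403 R [[0.001, -1.0, 0.001], [-0.002, 0.001, 1.0], [-1.0, -0.001, -0.002]] F [ 0.2 -0.4 -0.1] w 0.08786476459482141 j [ 19.   9. -31.   0. -50. -19.]
[ 0.596 -0.006  0.005] [ 0.01  -0.002  0.002]
```

Request:
{"op": "send_rows", "data": {"plan": [[[0.15,-0.006,0.005],[0.01,0,0]],[[0.3,-0.006,0.005],[0.01,0,0]],[[0.45,-0.006,0.005],[0.01,0,0]],[[0.59,-0.006,0.005],[0.01,0,0]],[[0.59,-0.006,0.005],[0.01,0,0]]]}}

```text
time_s: 11.1
tcp_pos: [0.486, -0.0374, 0.0499]
eef_rot: [134.5, 89.8, -136.2]
contact_force: [0.5, 0.4, 0.3]
gripper_width: 0.0878
```

Request:
{"op": "send_rows", "data": {"plan": [[[0,0,0],[0,0,0]],[[0,0,0],[0,0,0]],[[0,0,0],[0,0,0]],[[0,0,0],[0,0,0]],[[0,0,0],[0,0,0]]], "jaw": -1, "force": 20}}

```text
time_s: 11.6
tcp_pos: [0.4863, -0.0373, 0.0504]
eef_rot: [144.6, 89.8, -126.1]
contact_force: [-0.8, -0.2, 0.0]
gripper_width: 0.0533
```

Request:
{"op": "send_rows", "data": {"plan": [[[0,0,0],[0,0,0]],[[0,0,0],[0,0,0]],[[0,0,0],[0,0,0]],[[-0.02,0,0],[0,0,0]],[[-0.03,0,0],[0,0,0]]]}}

```text
time_s: 12.1
tcp_pos: [0.486, -0.0374, 0.0549]
eef_rot: [137.7, 89.8, -133.1]
contact_force: [0.2, -0.1, -0.9]
gripper_width: 0.0447
```

```bash
python3 -c "
from h import *
where();goal(.568,-.012,.0555,94.5)"
```

```text
t 12.1 XYZ 0.4816 -0.0754 0.0549 R [[-0.002, -1.0, 0.013], [-0.003, 0.013, 1.0], [-1.0, 0.002, -0.003]] F [ 0.2 -0.1 -0.9] w 0.044660129025999945 j [ 19.  16. -36.   0. -38. -20.]
[-0.006 -0.535  0.473] [-0.116 -0.003 -0.003]
```

Request:
{"op": "send_rows", "data": {"plan": [[[-0.02,-0.13,0.1],[-0.06,0,0]],[[-0.02,-0.27,0.2],[-0.116,0,0]],[[-0.01,-0.4,0.33],[-0.116,0,0]],[[-0.006,-0.53,0.45],[-0.116,0,0]],[[-0.006,-0.53,0.45],[-0.116,0,0]]]}}

```text
time_s: 12.6
tcp_pos: [0.5689, 0.0311, 0.0552]
eef_rot: [155.1, 89.9, -110.3]
contact_force: [-0.1, -0.9, -1.6]
gripper_width: 0.0448
```

```bash
python3 -c "
from h import *
where();goal(.568,-.009,.0505,94.5)
p=r.capture('scene');w=world(p);X=w[...,:2]@ex;Y=w[...,:2]@ey;z=w[...,2]
p=r.capture('side');save(p,'s3',(170,150,350,310),4);w2=world(p)
for w in (w,w2):
    X=w[...,:2]@ex;Y=w[...,:2]@ey;z=w[...,2]
    k=(z>.055)&(z<.064)&(X>.53)&(X<.6)&(Y>-.15)&(Y<.12)
    print(k.sum(),np.percentile(Y[k],[1,2,98,99]) if k.any() else 0, np.percentile(X[k],[1,2,98,99]))
"
```

```text
t 12.6 XYZ 0.5696 -0.0136 0.0552 R [[-0.001, -0.997, -0.08], [-0.002, -0.08, 0.997], [-1.0, 0.001, -0.002]] F [-0.1 -0.9 -1.6] w 0.044787854244763364 j [ 23.  22. -26.   0. -42. -18.]
[0.032 0.011 0.031] [ 0.002 -0.003 -0.001]
373 [-0.11648029 -0.1152168   0.09147479  0.09637353] [0.54828688 0.54900228 0.59428352 0.59488591]
879 [-0.11909538 -0.11838024  0.01439977  0.01623628] [0.53758004 0.54568688 0.59022843 0.5912538 ]
```

View pics/s3.png

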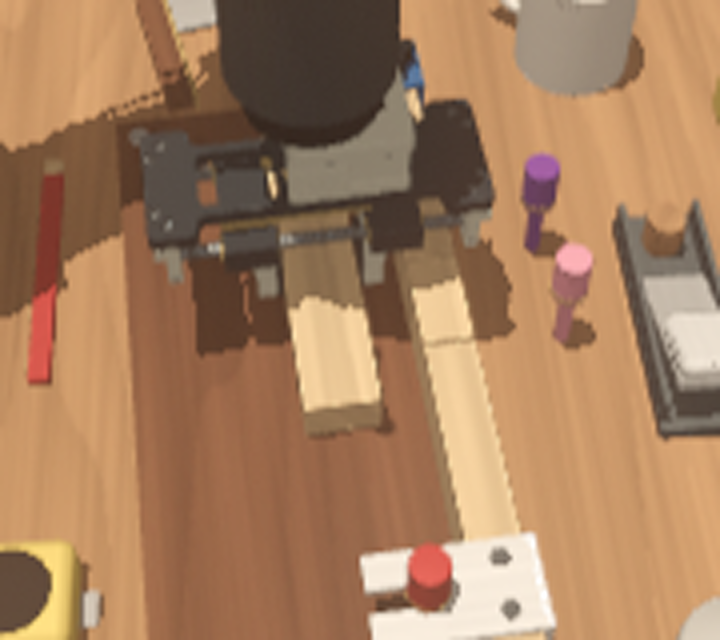

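Request:
{"op": "send_rows", "data": {"plan": [[[0.015,0.006,0.005],[0,0,0]],[[0.028,0.006,0.01],[0,0,0]],[[0.028,0.006,0.015],[0,0,0]],[[0.028,0.006,0.02],[0,0,0]],[[0.028,0.006,0.025],[0,0,0]]]}}

```text
time_s: 13.2
tcp_pos: [0.5646, 0.0328, 0.0507]
eef_rot: [123.8, 89.7, -141.6]
contact_force: [0.3, -0.2, 0.4]
gripper_width: 0.0451
```

Request:
{"op": "send_rows", "data": {"plan": [[[0,0,0.002],[0,0,0]],[[0,0,0.004],[0,0,0]],[[0,0,0.006],[0,0,0]],[[0,0,0.008],[0,0,0]],[[0,0,0.008],[0,0,0]]]}}

```text
time_s: 13.7
tcp_pos: [0.5645, 0.034, 0.0507]
eef_rot: [123.7, 89.7, -141.8]
contact_force: [0.7, -0.9, -0.6]
gripper_width: 0.0444
```

```bash
python3 -c "
from h import *
where()"
```

```text
t 13.7 XYZ 0.5654 -0.0104 0.0507 R [[-0.004, -0.997, -0.079], [-0.003, -0.079, 0.997], [-1.0, 0.004, -0.003]] F [ 0.7 -0.9 -0.6] w 0.0443971064879972 j [ 23.  22. -26.   0. -42. -19.]
```

Request:
{"op": "send_rows", "data": {"plan": [[[0,0,0.002],[0,0,0]],[[0,0,0.004],[0,0,0]],[[0,0,0.006],[0,0,0]],[[0,0,0.008],[0,0,0]],[[0,0,0.01],[0,0,0]]]}}

```text
time_s: 14.2
tcp_pos: [0.5644, 0.0352, 0.0507]
eef_rot: [126.2, 89.7, -139.3]
contact_force: [0.7, -4.1, -0.4]
gripper_width: 0.0447
```

Request:
{"op": "send_rows", "data": {"plan": [[[0,0,0.002],[0,0,0]],[[0,0,0.004],[0,0,0]],[[0,0,0.006],[0,0,0]],[[0,0,0.008],[0,0,0]],[[0,0,0.01],[0,0,0]]]}}

```text
time_s: 14.7
tcp_pos: [0.5641, 0.0354, 0.0507]
eef_rot: [131.8, 89.6, -133.7]
contact_force: [2.5, -11.2, 0.5]
gripper_width: 0.0449
```

```bash
python3 -c "
from h import *
where()"
```

```text
t 14.7 XYZ 0.5651 -0.009 0.0507 R [[-0.005, -0.997, -0.078], [-0.005, -0.078, 0.997], [-1.0, 0.005, -0.004]] F [  2.5 -11.2   0.5] w 0.04493278104547686 j [ 24.  22. -26.   0. -42. -19.]
```

Request:
{"op": "send_rows", "data": {"plan": [[[0,0,0],[0,0,0]],[[0,0,0],[0,0,0]],[[0,0,0],[0,0,0]],[[0,0,0],[0,0,0]],[[-0.03,0,0],[0,0,0]]], "jaw": 0.18}}

```text
time_s: 15.2
tcp_pos: [0.5637, 0.0355, 0.0549]
eef_rot: [127.7, 89.6, -137.8]
contact_force: [0.2, 0.2, 0.1]
gripper_width: 0.0515
```

Request:
{"op": "send_rows", "data": {"plan": [[[-0.1,0,0],[0,0,0]],[[-0.3,0,0],[0,0,0]],[[-0.5,0.1,0],[0,0,0]],[[-0.5,0.25,0],[0,0,0]],[[-0.5,0.25,0],[0,0,0]]], "jaw": -0.54}}

```text
time_s: 15.7
tcp_pos: [0.525, 0.0329, 0.1315]
eef_rot: [125.4, 89.7, -140.1]
contact_force: [0.0, -0.0, 0.2]
gripper_width: 0.0215
```

```bash
cat > g.py <<'E'
from h import *
import sys
where()
def tilt(al):
    a=np.radians(al); tx=np.array([*(np.cos(a)*ex),-np.sin(a)]); tz=np.array([*ey,0]); return R.from_matrix(np.stack([tx,np.cross(tz,tx),tz],1))
def vgoal(Xe,dz,Y,w,al): # near fingertip inner corner at X=Xe, far fingertip inner corner at z=.055+dz
    a=np.radians(al);c,s=np.cos(a),np.sin(a)
    T=np.array([Xe,.055+dz])+w/2*np.array([s,c]); T[1]-=w*c   # tip midpoint
    P=T-.019*np.array([c,-s]); q=P[0]*ex+Y*ey
    print("TCP",P.round(4),*rel([q[0],q[1],P[1]],tilt(al)))
for a in sys.argv[1:]: vgoal(*[float(v) for v in a.split(",")])
for n in("scene","side"):
    p=r.capture(n);w=world(p);X=w[...,:2]@ex;Y=w[...,:2]@ey;z=w[...,2];c=p["color"].astype(int)
    k=(z>.051)&(z<.059)&(X>.48)&(X<.612)&(Y>-.15)&(Y<.094)&(c[...,0]>c[...,2]+15)
    pts=np.stack([X[k],Y[k]],-1)*1000
    print(n,k.sum(),cv2.minAreaRect(pts.astype(np.float32)),np.percentile(pts,[1,99],axis=0).round(1).tolist())
save(p,"s"+str(int(r.get_state()["time_s"]*10)),(170,130,350,290),4)
E
python3 g.py .52,.03,-.009,.02,65
```

```text
t 15.7 XYZ 0.526 -0.0084 0.1315 R [[-0.004, -0.997, -0.078], [-0.004, -0.078, 0.997], [-1.0, 0.005, -0.003]] F [ 0.  -0.   0.2] w 0.0215442382757557 j [ 25.  13. -27.   0. -51. -21.]
TCP [0.521 0.098] [ 0.223  0.032 -0.003] [ 0.    -0.004 -0.562]
scene 582 ((565.67919921875, -9.635215759277344), (206.92807006835938, 48.77836227416992), 89.91156768798828) [[543.0, -111.6], [589.0, 92.2]]
side 1046 ((565.365966796875, -10.770393371582031), (207.45684814453125, 44.99156951904297), 89.7365951538086) [[543.2, -113.5], [587.3, 57.7]]
```

Request:
{"op": "send_rows", "data": {"plan": [[[0,0.03,0],[0,0,-0.15]],[[0,0.03,0],[0,0,-0.3]],[[0.05,0.03,0],[0,0,-0.45]],[[0.12,0.03,0],[0,0,-0.56]],[[0.22,0.03,0],[0,0,-0.56]]]}}

```text
time_s: 16.3
tcp_pos: [0.534, 0.0293, 0.1224]
eef_rot: [-87.7, 67.2, 7.2]
contact_force: [-45.0, -28.6, -35.1]
gripper_width: 0.0202
```

```bash
python3 g.py .535,.002,-.009,.02,65
```

```text
t 16.3 XYZ 0.5347 -0.0127 0.1224 R [[0.384, -0.919, -0.088], [0.048, -0.075, 0.996], [-0.922, -0.387, 0.016]] F [-45.  -28.6 -35.1] w 0.0202062301739475 j [ 22.   3. -58.  43.  -9. -59.]
TCP [0.536 0.07 ] [0.326 0.127 0.019] [ 0.003  0.023 -0.05 ]
scene 585 ((565.04052734375, -9.53656005859375), (206.9201202392578, 49.115116119384766), 89.69986724853516) [[543.1, -111.4], [588.7, 91.8]]
side 1048 ((565.435791015625, -10.764274597167969), (207.977294921875, 44.99398422241211), 89.7483901977539) [[543.2, -113.4], [587.4, 75.4]]
```

Request:
{"op": "send_rows", "data": {"plan": [[[-0.05,0,0],[0,0,0.1]],[[-0.1,0,0],[0,0,0.2]],[[-0.1,0,0],[0,0,0.23]],[[-0.1,0,0],[0,0,0.23]],[[-0.1,0,0],[0,0,0.23]]]}}

```text
time_s: 16.9
tcp_pos: [0.5296, 0.0279, 0.1351]
eef_rot: [-86.4, 77.7, 8.5]
contact_force: [-0.1, 0.6, 0.7]
gripper_width: 0.0202
```

```bash
python3 -c "from h import *;where()"
```

```text
t 16.9 XYZ 0.5301 -0.0137 0.1351 R [[0.211, -0.974, -0.087], [0.032, -0.082, 0.996], [-0.977, -0.213, 0.013]] F [-0.1  0.6  0.7] w 0.020152764759357643 j [ 27.   6. -38.   7. -34. -27.]
```

```bash
python3 g.py .535,.03,-.009,.02,76 .535,.0025,-.009,.02,76
```

```text
t 16.9 XYZ 0.5301 -0.0137 0.1351 R [[0.211, -0.974, -0.087], [0.032, -0.082, 0.996], [-0.977, -0.213, 0.013]] F [-0.1  0.6  0.7] w 0.020152764759357643 j [ 27.   6. -38.   7. -34. -27.]
TCP [0.5401 0.101 ] [ 0.237 -0.017  0.028] [ 0.007  0.019 -0.038]
TCP [0.5401 0.0735] [0.416 0.022 0.025] [ 0.007  0.019 -0.038]
scene 582 ((566.2125244140625, -9.704086303710938), (206.98719787597656, 49.181297302246094), 89.8773422241211) [[543.4, -111.2], [589.2, 92.3]]
side 1081 ((565.4632568359375, -11.374343872070312), (207.4441680908203, 45.007381439208984), 89.72850799560547) [[543.1, -113.9], [587.4, 74.3]]
```

Request:
{"op": "send_rows", "data": {"plan": [[[0.08,-0.01,0.01],[0.007,0.01,-0.02]],[[0.16,-0.017,0.028],[0.007,0.019,-0.038]],[[0.237,-0.017,0.028],[0.007,0.019,-0.038]],[[0.32,0,0.025],[0.007,0.019,-0.038]],[[0.416,0.022,0.025],[0.007,0.019,-0.038]]]}}

```text
time_s: 17.5
tcp_pos: [0.5367, 0.0314, 0.0722]
eef_rot: [-90.4, 76.1, 4.1]
contact_force: [1.2, -0.3, -0.3]
gripper_width: 0.0199
```

```bash
python3 g.py .539,.001,-.009,.02,76 .555,.001,-.009,.02,76 .569,.001,-.009,.02,76; ls pics
```

```text
t 17.5 XYZ 0.5375 -0.0109 0.0722 R [[0.24, -0.968, -0.079], [0.017, -0.077, 0.997], [-0.971, -0.241, -0.002]] F [ 1.2 -0.3 -0.3] w 0.019949240800976615 j [ 27.  12. -47.  17. -19. -38.]
TCP [0.5441 0.072 ] [ 0.012 -0.042  0.012] [ 0.001 -0.002 -0.002]
TCP [0.5601 0.072 ] [ 0.037 -0.146  0.012] [ 0.001 -0.002 -0.002]
TCP [0.5741 0.072 ] [ 0.06  -0.236  0.012] [ 0.001 -0.002 -0.002]
scene 569 ((553.3296508789062, -9.449638366699219), (75.21414184570312, 206.82656860351562), 0.3130311369895935) [[542.9, -111.4], [588.8, 91.9]]
side 827 ((551.712890625, -32.747352600097656), (164.4959259033203, 71.48064422607422), 89.97529602050781) [[526.4, -113.8], [587.2, 45.0]]
s1.png
s158.png
s164.png
s170.png
s176.png
s2.png
s3.png
scene0.png
side0.png
w1.png
w2.png
w3.png
w4.png
```

View pics/s176.png

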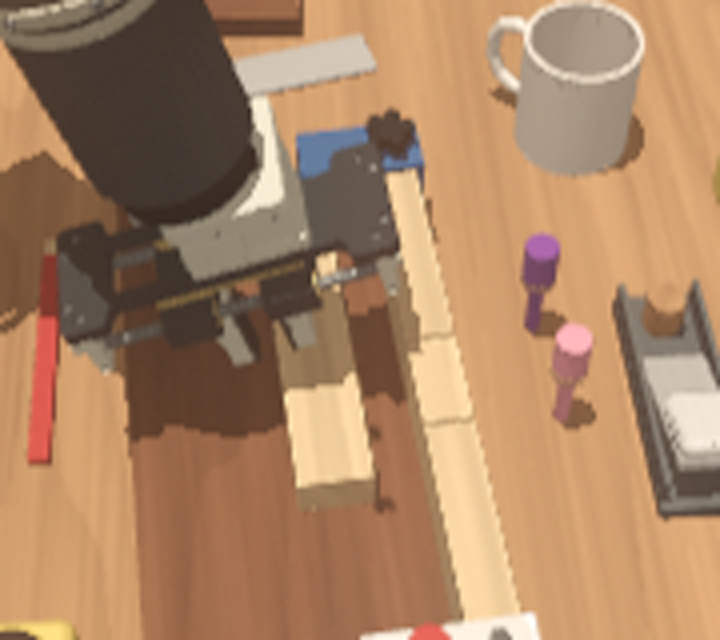

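Request:
{"op": "send_rows", "data": {"plan": [[[0.012,-0.042,0.012],[0,0,0]],[[0.018,-0.07,0.012],[0,0,0]],[[0.025,-0.095,0.012],[0,0,0]],[[0.031,-0.12,0.012],[0,0,0]],[[0.037,-0.146,0.012],[0,0,0]]]}}

```text
time_s: 18.1
tcp_pos: [0.558, 0.0339, 0.0711]
eef_rot: [-90.9, 76.2, 3.7]
contact_force: [-7.2, -1.9, 7.0]
gripper_width: 0.02
```

```bash
python3 g.py .569,.001,-.009,.02,76
```

```text
t 18.1 XYZ 0.5589 -0.01 0.0711 R [[0.237, -0.968, -0.079], [0.015, -0.077, 0.997], [-0.971, -0.238, -0.004]] F [-7.2 -1.9  7. ] w 0.019966661628297813 j [ 26.  14. -44.  15. -21. -36.]
TCP [0.5741 0.072 ] [ 0.018 -0.1    0.007] [ 0.001 -0.004 -0.006]
scene 427 ((570.8817138671875, -9.623199462890625), (47.983097076416016, 207.7985382080078), 3.9659860134124756) [[551.5, -111.5], [590.8, 91.9]]
side 803 ((568.977783203125, -38.16907501220703), (61.61107635498047, 154.78353881835938), 0.9857873320579529) [[550.3, -113.6], [599.6, 31.6]]
```

Request:
{"op": "send_rows", "data": {"plan": [[[0.0,-0.02,0.004],[0,0,0]],[[0.004,-0.04,0.007],[0,0,0]],[[0.009,-0.06,0.007],[0,0,0]],[[0.013,-0.08,0.007],[0,0,0]],[[0.018,-0.1,0.007],[0,0,0]]]}}

```text
time_s: 18.7
tcp_pos: [0.5742, 0.0367, 0.0722]
eef_rot: [-90.8, 76.2, 3.8]
contact_force: [-1.0, -0.6, -0.0]
gripper_width: 0.0201
```

```bash
python3 g.py .572,.000,-.009,.02,76
```

```text
t 18.7 XYZ 0.5753 -0.0085 0.0722 R [[0.238, -0.968, -0.079], [0.016, -0.078, 0.997], [-0.971, -0.239, -0.003]] F [-1.  -0.6 -0. ] w 0.020107905385672337 j [ 26.  15. -41.  14. -22. -34.]
TCP [0.5771 0.071 ] [ 0.01  -0.01  -0.003] [ 0.002 -0.004 -0.004]
scene 223 ((575.5760498046875, -10.904273986816406), (42.171409606933594, 208.9088134765625), 3.6343257427215576) [[562.2, -113.5], [595.9, 92.0]]
side 745 ((582.5665283203125, -37.53466796875), (159.4021453857422, 58.8489875793457), 89.99658203125) [[563.7, -115.8], [611.5, 36.3]]
```

Request:
{"op": "send_rows", "data": {"plan": [[[0.002,-0.01,0],[0,0,0]],[[0.004,-0.018,0],[0,0,0]],[[0.006,-0.026,0],[0,0,0]],[[0.008,-0.034,0],[0,0,0]],[[0.008,-0.034,0],[0,0,0]]]}}

```text
time_s: 19.3
tcp_pos: [0.5774, 0.0365, 0.0717]
eef_rot: [-91.0, 76.4, 3.5]
contact_force: [-12.0, 3.5, 7.3]
gripper_width: 0.0202
```

```bash
cat >> g.py <<'E'
# near end: blank end-face / top corner line from side view
for lo,hi in((-.11,-.09),(-.09,-.07),(-.07,-.05),(-.05,-.035)):
    q=(z>.050)&(z<.060)&(X>.52)&(X<.622)&(Y>lo)&(Y<hi); print(lo,np.percentile(X[q],[1,2,5,95,98,99]).round(4))
for a in np.arange(.565,.615,.01):
    q=(z>.052)&(z<.059)&(X>a)&(X<a+.01)&(Y>-.14)&(Y<-.08); print("endY",round(a,3),np.nanmin(Y[q]).round(4) if q.any() else 0,end=' ')
E
python3 g.py
```

```text
t 19.3 XYZ 0.5785 -0.0089 0.0717 R [[0.235, -0.969, -0.078], [0.014, -0.077, 0.997], [-0.972, -0.235, -0.004]] F [-12.    3.5   7.3] w 0.020203562518601614 j [ 26.  15. -40.  14. -22. -34.]
scene 191 ((575.23193359375, -11.710731506347656), (42.01243591308594, 207.52273559570312), 4.763397693634033) [[566.8, -113.8], [593.8, 92.4]]
side 721 ((584.664794921875, -38.402793884277344), (54.600433349609375, 158.9700164794922), 0.14256294071674347) [[570.6, -116.3], [611.7, 35.5]]
-0.11 [0.5732 0.5737 0.5747 0.6157 0.617  0.6177]
-0.09 [0.5732 0.5738 0.5749 0.6159 0.6171 0.6177]
-0.07 [0.5732 0.5736 0.5752 0.6161 0.6178 0.6179]
-0.05 [0.5736 0.574  0.5756 0.6162 0.6167 0.6178]
endY 0.565 -0.1153 endY 0.575 -0.1171 endY 0.585 -0.1179 endY 0.595 -0.1162 endY 0.605 -0.1156 endY 0.615 -0.135
```

Request:
{"op": "send_rows", "data": {"plan": [[[-0.04,0.05,0],[0,0,0]],[[-0.2,0.02,0],[0,0,0]],[[-0.4,-0.03,-0.2],[0,0,0]],[[-0.4,-0.03,-0.5],[0,0,0]],[[-0.4,-0.03,-0.8],[0,0,0]]]}}

```text
time_s: 19.9
tcp_pos: [0.578, -0.084, 0.1338]
eef_rot: [-90.9, 76.1, 3.7]
contact_force: [1.4, 0.7, -1.2]
gripper_width: 0.0201
```

```bash
cat >> g.py <<'E'
print()
def tipgoal(X,Y,z,al=76):
    a=np.radians(al);q=(X-.019*np.cos(a))*ex+Y*ey; print("tip",*rel([q[0],q[1],z+.019*np.sin(a)],tilt(al)))
tipgoal(.590,-.142,.09);tipgoal(.590,-.142,.042);tipgoal(.59,-.126,.042)
E
python3 g.py
```

```text
t 19.9 XYZ 0.5696 -0.1291 0.1338 R [[0.239, -0.968, -0.081], [0.016, -0.079, 0.997], [-0.971, -0.24, -0.004]] F [ 1.4  0.7 -1.2] w 0.02006760405704257 j [ 12.  11. -32.   4. -33. -10.]
scene 212 ((586.1146850585938, -10.596855163574219), (30.40247344970703, 208.80630493164062), 1.219510793685913) [[571.7, -113.5], [593.4, 91.9]]
side 168 ((592.3914794921875, -86.67095947265625), (61.57099151611328, 39.30490493774414), 89.79090881347656) [[572.7, -117.4], [611.8, -58.5]]
-0.11 [0.5729 0.5733 0.5741 0.6169 0.6178 0.6179]
-0.09 [0.5728 0.5729 0.5731 0.6164 0.617  0.6172]
-0.07 [0.5733 0.5733 0.5734 0.5766 0.5767 0.5767]Traceback (most recent call last):
  File "g.py", line 20, in <module>
    q=(z>.050)&(z<.060)&(X>.52)&(X<.622)&(Y>lo)&(Y<hi); print(lo,np.percentile(X[q],[1,2,5,95,98,99]).round(4))
                                                                 ~~~~~~~~~~~~~^^^^^^^^^^^^^^^^^^^^^^^
    return _quantile_unchecked(
        a, q, axis, out, overwrite_input, method, keepdims, weights)
    return _ureduce(a,
                    func=_quantile_ureduce_func,
    ...<5 lines>...
                    overwrite_input=overwrite_input,
                    method=method)
    r = func(a, **kwargs)
    result = _quantile(arr,
                       quantiles=q,
    ...<2 lines>...
                       out=out,
                       weights=wgt)
    slices_having_nans = np.isnan(arr[-1, ...])
                                  ~~~^^^^^^^^^
IndexError: index -1 is out of bounds for axis 0 with size 0
```

```bash
sed -i 's/; print(lo,np.perc/; q.any() and print(lo,np.perc/' g.py; python3 g.py | tail -4
```

```text
endY 0.565 -0.1165 endY 0.575 -0.1176 endY 0.585 -0.1166 endY 0.595 -0.1162 endY 0.605 -0.117 endY 0.615 -0.136 
tip [ 0.179 -0.072 -0.079] [-0.002 -0.006 -0.007]
tip [ 0.49   0.004 -0.078] [-0.002 -0.006 -0.007]
tip [0.49  0.004 0.029] [-0.002 -0.006 -0.007]
```

Request:
{"op": "send_rows", "data": {"plan": [[[0.1,-0.07,-0.079],[0,0,0]],[[0.179,-0.07,-0.079],[0,0,0]],[[0.28,-0.05,-0.079],[0,0,0]],[[0.38,-0.02,-0.079],[0,0,0]],[[0.49,0.004,-0.079],[0,0,0]]], "jaw": -1}}

```text
time_s: 20.6
tcp_pos: [0.5943, -0.0945, 0.0596]
eef_rot: [-91.0, 76.3, 3.5]
contact_force: [0.5, -0.3, -1.2]
gripper_width: 0.0008
```

Request:
{"op": "send_rows", "data": {"plan": [[[0,0,0.02],[0,0,0]],[[0,0,0.04],[0,0,0]],[[0,0,0.06],[0,0,0]],[[0,0,0.08],[0,0,0]],[[0,0,0.09],[0,0,0]]]}}

```text
time_s: 21.1
tcp_pos: [0.5937, -0.0805, 0.0605]
eef_rot: [-90.9, 76.2, 3.5]
contact_force: [0.3, -2.2, 1.5]
gripper_width: 0.0
```

```bash
python3 g.py | egrep -v "^-|side|scene|tip"
```

```text
t 21.1 XYZ 0.5856 -0.1269 0.0605 R [[0.237, -0.968, -0.077], [0.015, -0.076, 0.997], [-0.971, -0.238, -0.004]] F [ 0.3 -2.2  1.5] w 3.921194159451621e-05 j [ 12.  18. -35.   5. -23. -12.]
endY 0.565 -0.1383 endY 0.575 -0.1386 endY 0.585 -0.1394 endY 0.595 -0.1386 endY 0.605 0 endY 0.615 -0.1341
```

Contact begun (sliding friction ~2 N). Push on to the stop.

Request:
{"op": "send_rows", "data": {"plan": [[[0,0,0.004],[0,0,0]],[[0,0,0.008],[0,0,0]],[[0,0,0.012],[0,0,0]],[[0,0,0.016],[0,0,0]],[[0,0,0.018],[0,0,0]]]}}

```text
time_s: 21.7
tcp_pos: [0.5933, -0.0786, 0.0603]
eef_rot: [-91.0, 76.3, 3.4]
contact_force: [0.2, -8.0, 2.3]
gripper_width: 0.0008
```

Request:
{"op": "send_rows", "data": {"plan": [[[0,0,0.002],[0,0,0]],[[0,0,0.004],[0,0,0]],[[0,0,0.006],[0,0,0]],[[0,0,0.008],[0,0,0]],[[0,0,0.008],[0,0,0]]]}}

```text
time_s: 22.2
tcp_pos: [0.5932, -0.0785, 0.0603]
eef_rot: [-91.2, 76.3, 3.2]
contact_force: [2.0, -11.6, 1.0]
gripper_width: 0.0003
```

```bash
python3 g.py | egrep -v "^-|side|scene|tip"
```

```text
t 22.2 XYZ 0.5852 -0.1248 0.0603 R [[0.237, -0.969, -0.076], [0.013, -0.075, 0.997], [-0.972, -0.237, -0.005]] F [  2.  -11.6   1. ] w 0.0003223884889378381 j [ 12.  18. -35.   6. -23. -13.]
endY 0.565 -0.1358 endY 0.575 -0.1368 endY 0.585 -0.1369 endY 0.595 -0.1368 endY 0.605 0 endY 0.615 -0.1355
```

Request:
{"op": "send_rows", "data": {"plan": [[[0,0,-0.1],[0,0,0]],[[-0.2,0.02,-0.1],[0,0,0]],[[-0.45,0.08,-0.1],[0,0,0]],[[-0.45,0.1,-0.1],[0,0,0]],[[-0.45,0.1,-0.1],[0,0,0]]], "jaw": -0.54}}

```text
time_s: 22.8
tcp_pos: [0.5638, -0.0952, 0.1233]
eef_rot: [-91.0, 76.2, 3.3]
contact_force: [0.4, -0.3, -0.1]
gripper_width: 0.0199
```

```bash
python3 g.py .560,.03,-.009,.02,76 .564,.002,-.009,.02,76| egrep -v "^-|tip"
```

```text
t 22.8 XYZ 0.5546 -0.1391 0.1233 R [[0.238, -0.968, -0.076], [0.014, -0.075, 0.997], [-0.971, -0.239, -0.004]] F [ 0.4 -0.3 -0.1] w 0.01988995138108558 j [ 11.  11. -34.   4. -32. -10.]
TCP [0.5651 0.101 ] [ 0.156 -0.031  0.868] [-0.002 -0.006 -0.004]
TCP [0.5691 0.073 ] [ 0.344 -0.013  0.869] [-0.002 -0.006 -0.004]
scene 209 ((586.4200439453125, -9.288658142089844), (31.38779640197754, 205.66661071777344), 0.706843912601471) [[571.6, -110.9], [592.0, 91.2]]
side 261 ((598.983154296875, -10.464279174804688), (34.06756591796875, 207.7424774169922), 2.6067872047424316) [[588.8, -113.8], [611.8, 92.5]]
endY 0.565 0 endY 0.575 0 endY 0.585 -0.114 endY 0.595 -0.1135 endY 0.605 -0.1149 endY 0.615 -0.1345
```

Request:
{"op": "send_rows", "data": {"plan": [[[0.05,-0.03,0.3],[0,0,0]],[[0.1,-0.03,0.6],[0,0,0]],[[0.15,-0.03,0.868],[0,0,0]],[[0.156,-0.031,0.868],[0,0,0]],[[0.25,-0.022,0.868],[0,0,0]]]}}

```text
time_s: 23.4
tcp_pos: [0.5663, 0.0371, 0.0853]
eef_rot: [-91.2, 76.3, 3.4]
contact_force: [0.5, 0.7, -0.4]
gripper_width: 0.0201
```

```bash
python3 g.py .568,.001,-.009,.02,76 .572,.0005,-.009,.02,76| egrep -v "^-|tip"
```

```text
t 23.4 XYZ 0.5675 -0.0075 0.0853 R [[0.236, -0.968, -0.079], [0.014, -0.078, 0.997], [-0.972, -0.237, -0.005]] F [ 0.5  0.7 -0.4] w 0.020076280021422865 j [ 27.  13. -41.  13. -24. -34.]
TCP [0.5731 0.072 ] [ 0.095 -0.016 -0.01 ] [ 0.002 -0.006 -0.007]
TCP [0.5771 0.0715] [ 0.105 -0.041 -0.01 ] [ 0.002 -0.006 -0.007]
scene 207 ((580.7586669921875, -9.583793640136719), (28.911455154418945, 206.15567016601562), 3.1378402709960938) [[571.9, -110.9], [591.1, 91.6]]
side 723 ((592.3290405273438, -26.354957580566406), (177.1742706298828, 39.24516296386719), 89.93950653076172) [[573.0, -113.8], [611.5, 28.7]]
endY 0.565 -0.1132 endY 0.575 -0.1148 endY 0.585 -0.114 endY 0.595 -0.115 endY 0.605 -0.1139 endY 0.615 -0.1338
```

Request:
{"op": "send_rows", "data": {"plan": [[[0.04,0,-0.005],[0,0,0]],[[0.08,-0.01,-0.005],[0,0,0]],[[0.095,-0.016,-0.005],[0,0,0]],[[0.1,-0.03,-0.005],[0,0,0]],[[0.105,-0.041,-0.005],[0,0,0]]]}}

```text
time_s: 24.0
tcp_pos: [0.5711, 0.0334, 0.0704]
eef_rot: [-92.0, 76.8, 2.4]
contact_force: [-48.1, 12.2, 56.4]
gripper_width: 0.0203
```

```bash
python3 g.py .573,.000,-.009,.02,76| egrep -v "^-|tip"
```

```text
t 24.0 XYZ 0.572 -0.0115 0.0704 R [[0.229, -0.971, -0.075], [0.009, -0.075, 0.997], [-0.973, -0.229, -0.008]] F [-48.1  12.2  56.4] w 0.020267889376452825 j [ 26.  15. -41.  14. -22. -34.]
TCP [0.5781 0.071 ] [ 0.005 -0.041  0.017] [-0.002 -0.011 -0.017]
scene 191 ((575.9310302734375, -10.747238159179688), (44.36441421508789, 203.86483764648438), 4.29150915145874) [[556.9, -111.0], [593.6, 90.7]]
side 685 ((582.150634765625, -39.496681213378906), (59.44457244873047, 151.57376098632812), 0.45241567492485046) [[561.7, -114.2], [611.6, 13.8]]
endY 0.565 -0.1128 endY 0.575 -0.1144 endY 0.585 -0.1141 endY 0.595 -0.1143 endY 0.605 -0.1151 endY 0.615 -0.1342
```

```bash
python3 -c "from h import *;where();p=r.capture('wrist');save(p,'w5',(60,150,460,384),1.8);where()"
```

```text
t 24.1 XYZ 0.5725 -0.0115 0.0706 R [[0.23, -0.97, -0.075], [0.01, -0.075, 0.997], [-0.973, -0.23, -0.008]] F [-32.5   6.3  39.3] w 0.020096661817468366 j [ 26.  15. -41.  14. -22. -34.]
t 24.15 XYZ 0.5724 -0.0115 0.0706 R [[0.23, -0.97, -0.075], [0.01, -0.075, 0.997], [-0.973, -0.23, -0.008]] F [-31.3   5.2  39.8] w 0.02011221846282606 j [ 26.  15. -41.  14. -22. -34.]
```

View pics/w5.png

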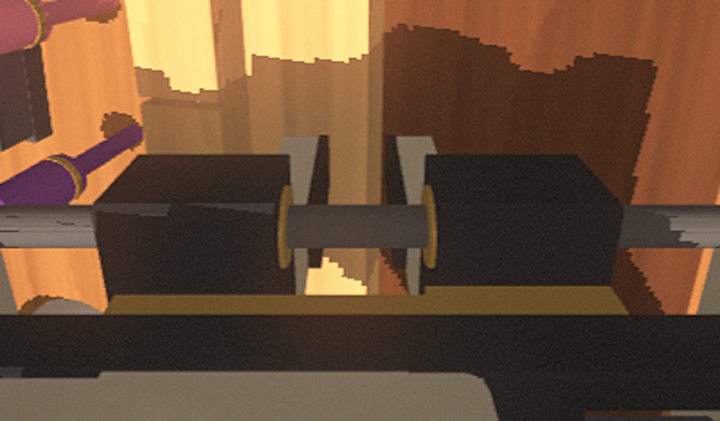

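Request:
{"op": "send_rows", "data": {"plan": [[[-0.01,-0.003,0],[0,0,-0.01]],[[-0.019,-0.005,0.005],[0,0,-0.015]],[[-0.015,-0.015,0.01],[0,0,-0.015]],[[-0.01,-0.025,0.015],[0,0,-0.015]],[[-0.005,-0.03,0.015],[0,0,-0.015]]]}}

```text
time_s: 24.65
tcp_pos: [0.5761, 0.0361, 0.0719]
eef_rot: [-91.9, 76.1, 2.5]
contact_force: [0.2, 0.0, -0.2]
gripper_width: 0.0202
```

```bash
python3 g.py .572,.001,-.009,.02,76 .573,.000,-.009,.02,76| egrep -v "^-|tip"
```

```text
t 24.65 XYZ 0.5771 -0.0092 0.0719 R [[0.241, -0.968, -0.075], [0.011, -0.075, 0.997], [-0.971, -0.241, -0.008]] F [ 0.2  0.  -0.2] w 0.020235647471026148 j [ 26.  15. -41.  15. -21. -35.]
TCP [0.5771 0.072 ] [-0.001 -0.     0.001] [-0.002 -0.011 -0.001]
TCP [0.5781 0.071 ] [ 0.007 -0.005  0.002] [-0.002 -0.011 -0.001]
scene 191 ((577.474853515625, -9.643333435058594), (38.10810089111328, 206.57102966308594), 3.0361013412475586) [[565.3, -111.0], [592.6, 91.1]]
side 702 ((584.7526245117188, -37.4830322265625), (54.36767578125, 155.32530212402344), 0.042321112006902695) [[567.5, -114.3], [611.7, 32.9]]
endY 0.565 -0.113 endY 0.575 -0.1143 endY 0.585 -0.1148 endY 0.595 -0.1145 endY 0.605 -0.1151 endY 0.615 -0.1342
```

Request:
{"op": "send_rows", "data": {"plan": [[[0.001,-0.003,0],[0,0,0]],[[0.001,-0.005,0],[0,0,0]],[[0.002,-0.007,0],[0,0,0]],[[0.002,-0.009,0],[0,0,0]],[[0.003,-0.01,0],[0,0,0]]]}}

```text
time_s: 25.25
tcp_pos: [0.577, 0.036, 0.0716]
eef_rot: [-91.9, 76.1, 2.4]
contact_force: [-3.1, 1.2, 1.8]
gripper_width: 0.0198
```

Request:
{"op": "send_rows", "data": {"plan": [[[0.002,-0.003,0],[0,0,0]],[[0.003,-0.005,0],[0,0,0]],[[0.005,-0.007,0],[0,0,0]],[[0.006,-0.008,0],[0,0,0]],[[0.006,-0.008,0],[0,0,0]]]}}

```text
time_s: 25.75
tcp_pos: [0.5773, 0.0358, 0.0711]
eef_rot: [-92.0, 76.2, 2.3]
contact_force: [-10.4, 2.7, 9.5]
gripper_width: 0.0202
```

```bash
python3 g.py .573,.000,-.009,.02,76| egrep -v "^-|tip"
```

```text
t 25.75 XYZ 0.5783 -0.0096 0.0711 R [[0.239, -0.968, -0.075], [0.01, -0.075, 0.997], [-0.971, -0.239, -0.009]] F [-10.4   2.7   9.5] w 0.020208751259609078 j [ 26.  15. -41.  15. -21. -35.]
TCP [0.5781 0.071 ] [0.    0.001 0.004] [-0.002 -0.012 -0.004]
scene 188 ((578.5120239257812, -9.691322326660156), (36.54731369018555, 205.73545837402344), 3.584453582763672) [[568.3, -111.0], [593.4, 93.1]]
side 705 ((584.7188720703125, -36.97480010986328), (54.42055892944336, 157.22608947753906), 0.08523951470851898) [[570.0, -114.1], [611.6, 35.2]]
endY 0.565 -0.1137 endY 0.575 -0.114 endY 0.585 -0.1154 endY 0.595 -0.1156 endY 0.605 -0.1148 endY 0.615 -0.1352
```

Request:
{"op": "send_rows", "data": {"plan": [[[0.006,-0.008,0.002],[0,0,0]],[[0.008,-0.01,0.004],[0,0,0]],[[0.01,-0.012,0.006],[0,0,0]],[[0.011,-0.014,0.006],[0,0,0]],[[0.011,-0.014,0.006],[0,0,0]]]}}

```text
time_s: 26.35
tcp_pos: [0.5774, 0.0358, 0.0708]
eef_rot: [-92.4, 76.3, 1.9]
contact_force: [-21.7, 1.9, 25.4]
gripper_width: 0.02
```

Request:
{"op": "send_rows", "data": {"plan": [[[0.011,-0.015,0.006],[0,0,0]],[[0.011,-0.015,0.006],[0,0,0]],[[0.011,-0.015,0.006],[0,0,0]],[[0.011,-0.015,0.006],[0,0,0]],[[0.011,-0.015,0.006],[0,0,0]]]}}

```text
time_s: 26.85
tcp_pos: [0.5775, 0.0358, 0.0708]
eef_rot: [-92.8, 76.4, 1.5]
contact_force: [-24.9, 3.0, 30.2]
gripper_width: 0.0206
```

```bash
python3 g.py .573,.000,-.009,.02,76| egrep -v "tip"; python3 -c "from h import *;where()"
```

```text
t 26.85 XYZ 0.5786 -0.0096 0.0708 R [[0.235, -0.969, -0.073], [0.006, -0.074, 0.997], [-0.972, -0.234, -0.011]] F [-24.9   3.   30.2] w 0.02060765824163423 j [ 26.  15. -41.  15. -22. -35.]
TCP [0.5781 0.071 ] [-0.002  0.003  0.004] [-0.003 -0.016 -0.01 ]
scene 192 ((580.0724487304688, -9.498588562011719), (35.47511672973633, 205.81076049804688), 2.7499914169311523) [[568.7, -111.0], [593.2, 92.6]]
side 707 ((584.6351928710938, -37.473670959472656), (155.4972381591797, 54.587867736816406), 89.98990631103516) [[567.4, -114.5], [611.5, 34.3]]
-0.11 [0.5733 0.5736 0.5745 0.6156 0.617  0.6176]
-0.09 [0.5732 0.5737 0.5749 0.6159 0.6172 0.6175]
-0.07 [0.573  0.5735 0.5749 0.6158 0.6175 0.618 ]
-0.05 [0.5735 0.5742 0.5753 0.6164 0.6178 0.618 ]
endY 0.565 -0.1116 endY 0.575 -0.1147 endY 0.585 -0.1147 endY 0.595 -0.1152 endY 0.605 -0.1145 endY 0.615 -0.1335 
t 26.95 XYZ 0.5786 -0.0096 0.0708 R [[0.235, -0.969, -0.073], [0.006, -0.074, 0.997], [-0.972, -0.234, -0.011]] F [-24.5   4.   30.3] w 0.020055622633371357 j [ 26.  15. -41.  15. -22. -35.]
```

Request:
{"op": "send_rows", "data": {"plan": [[[0.009,-0.016,0.006],[0,0,0]],[[0.008,-0.016,0.006],[0,0,0]],[[0.008,-0.016,0.006],[0,0,0]],[[0.008,-0.016,0.006],[0,0,0]],[[0.008,-0.016,0.006],[0,0,0]]]}}

```text
time_s: 27.45
tcp_pos: [0.5775, 0.0359, 0.0708]
eef_rot: [-93.1, 76.6, 1.1]
contact_force: [-23.1, 4.4, 26.0]
gripper_width: 0.0201
```

```bash
python3 f.py | tail -3; python3 -c "from h import *;where()"
```

```text
132
0.5824793858010353 0.6025785304579404 -0.2574822560910845 -0.23647555701719092 0.09215632259259432 0.11879561116290316
93 0.5826966949194756 0.6025785304579404 -0.2571659041062528 -0.23647555701719092
t 27.5 XYZ 0.5785 -0.0096 0.0708 R [[0.232, -0.97, -0.072], [0.004, -0.073, 0.997], [-0.973, -0.232, -0.013]] F [-23.    3.1  25. ] w 0.02018204595390525 j [ 26.  16. -41.  15. -22. -35.]
```

```bash
python3 -c "
from h import *
print(r.close_job());where()"
```

```text
the job is handed in; nothing more can be done
None
the job is handed in; nothing more can be done
```

The sawing board is set up and I handed the job in with the blank still held. However, one force peak may have failed the crush limit, and the hand-in gave no verdict.

- **Pin:** the red-handled pin hangs in the keeper's notch, let go. The last side view put it about 1–2 mm from the parking point, with its handle resting on the plate. The pink and purple look-alikes were left alone.
- **Blank:** it lies flat and parallel along the fence. Its free end measured about -114.5 mm, against -114 mm when it touches the stop.
- **Final push:** about 23 N toward the fence and 25 N down, from the wrist reading. Taking bed friction as 0.6, I estimate about 7 N or more on the fence and about 27 N on the bed. That estimate is not a direct measurement.
- **Other things on the bench:** I touched none of them on purpose and saw none moved in the pictures I viewed. I did not measure them at the end.

**What went wrong or disagreed:**
- **Possible crush:** around 24.0 s, coming down for the second press, the wrist reading peaked at about (-48, 12, 56) N, roughly 75 N in total. It fell to about 50 N within 0.1 s and I backed off. If that force was all on the blank, it briefly passed the 70 N limit.
- **Over-tilted tool:** at 16.3 s the tool tilted too far, reaching a joint's range limit. The reading showed about 64 N in free air; I eased back and it returned to zero.
- **Blank drifted:** the first push moved the blank about 2.4 mm off the stop. I pushed its end back against the stop and pressed again.

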